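# Roll the drill jig over its fence and set it against the end stop

## Robot

A 6-joint arm with a two-finger parallel gripper is mounted at the origin on a cart in front of the work surface, level with it; the furniture and walls round the work are solid. World frame = base frame: x ahead of the robot, y to its left, z up, the work surface at z = 0. Lengths are in m, angles in rad, forces in N, time in s.
With the tool pointing down it reaches from about 0.35 to 0.975 m from the base axis. Payload 4.9 kg.
Tool frame: the origin (TCP) lies on the front face of the gripper's body, between the roots of the fingers; the fingertips stand ctrl.tip_extent ahead of it and the grasp point (between the pads) lies 54 mm ahead of it (ctrl.tip_extent is the distance from the TCP to the fingertips, in m); z points along the fingers, y is the line along which they close (so a half turn about z gives the same grasp; the last joint's range is limited). The gripper opens to 85 mm and grips with 20 to 120 N. Pads are 22 mm wide; open, the fingers measure 114 mm over their backs; the gripper's body (76 mm by 85 mm) begins 54 mm behind the grasp point. The pads swing forward as they close: fully open they stand 13 mm farther back than shut.
Start: joints at [-1.39, 0.053, 1.613, -0, 1.476, -0.119], TCP at [0.185, -0.597, 0.304] pointing down, gripper open.
Joint ranges: [-3.01, 3.01], [-1.01, 2.22], [0.06, 2.58], [-1.02, 4.17], [0.09, 2.62], [-3.14, 3.14]. Speed limits (rad/s): [2.57, 2.57, 3.14, 3.14, 3.14, 3.14].

## Interface

Orientations are given as a rotation vector (axis times angle).
In Python, from station import ctrl gives the robot as it stands.
- The arm moves only by the tool apply_moves, never from a script. Its argument "rows" is one flat list of numbers, 6 for each row, row after row: the shift along the tool's x, y, z normalised to -1 to 1, where 1 is 0.6 m, then the turn, a rotation vector about the tool's x, y, z normalised to -1 to 1, where 1 is 90 degrees. A call has 1 to 20 rows; each row is the pose to reach, as a shift and turn from the pose commanded when the call began, along the tool's axes at that moment; what a row does not reach only later rows make up. A row lasts 1/10 s, in which the tool goes at most 50 mm and 8.59 degrees, less where a joint would pass 70% of its speed; a pose out of reach is approached as far as the arm can. A call with a number of a shift or a turn outside -1 to 1 is refused whole. A call with a gripper value outside its range is refused whole. "grip" is the opening, from 0 (shut) to 1 (fully open), set as the call begins (left out, the last holds). The fingers move at their own pace and stop on an object; "grip_force" is the grip in N (left out, the last holds). Time passes only in rows, so rows that repeat a pose let the fingers close. It gives the time, the measured TCP pose, the force, the opening and the grip force at its end, in the units of the state.
- ctrl.get_obs(): the state, without advancing time (a new reading comes with each control period).
- ctrl.get_image(name): name is "scene" or "top" or "wrist"; returns (picture, depth): 384x512x3 uint8, blue, green, red; 384x512 float32, m along the optical axis (not along the pixel's ray), 0 where there is no reading.
- ctrl.camera_model(name): a dict with "mtx" (3x3 intrinsics, pixels), "k1" (the pictures are not rectified: a ray, as slopes to the right and down, at radius r is drawn at 1 + k1 r^2 times it, then the intrinsics apply), "R" (3x3) and "t" (3): a world point X has camera coordinates R X + t; the wrist camera has in their place "tool_from_camera" (4x4, takes a point from camera to tool coordinates, whose origin is the TCP and whose axes are the flange's). Camera axes: x right, y down, z forward; pixel columns grow to the right and rows downward; lengths in m; the calibration is good to about 2 mm. A picture is of the moment at which its call begins: read the wrist's pose just before it. camera_model takes no time and is no camera call.
- ctrl.finish_job(): hands the job in; it is judged then, once.
The state is a dict: "t": time; "q": joint angles; "dq": joint speeds; "effort": joint torques, N m; "tool_pos": TCP position; "tool_rot": TCP orientation; "contact_force": force on the tool from outside, world axes, zero at the start; "wrist_torque": the same for the moment, N m; "opening": finger opening in m; "grip_force": force on a finger pad.
Only numpy, scipy, OpenCV 4.12 (cv2) and the standard library are available. Lean on these libraries where they do the work, as an engineer would, in place of code of your own. Each camera call takes 0.05 s, during which the arm holds its last target. There are 200 camera calls.

## Task

The hole in the top of the aluminium drill jig is done: turn the jig for the next three. Ease it up to the low steel fence and roll it over the fence by pushing on the face towards you, high up near the top edge and rising with that edge as the jig tips, so that it never jams hard on the thin fence; it shall come to lie flat beyond the fence with its three brass bushes facing up. Then push it along the fence, square to it, from the left until it bears on the rubber pad of the blue end stop: feel for the pad, press lightly, do not ram it, and leave the jig resting against it. Do not disturb the loose things round the plate.

Things in the scene. Friction and masses are not known exactly. Their poses are not given: they have to be found in the camera images.
- jig: Loose aluminium drill jig, box 88 (x) by 92 (y) by 88 mm (z), 0.7 to 0.95 kg, too wide to grip: push it. Origin at the box's centre. Four steel feet, 14 mm across, 10 mm high, stand out of its underside (-z) and four out of its +x face, all 5 mm or more inside the edges. Starts standing on the -z feet, centre 54 mm, top 98 mm above the plate. Ends on the +x feet, -x face up, centre again 54 mm up.
- jig_push_edge (a point): Middle of the upper edge of the jig's near (-x) face, 44 mm from the centre in -x and in +z; the place to push is 8 to 20 mm below it on that face, which is clear there. The three small brass bushes lie lower on the face and stand out 1.5 mm. While the jig rolls, this edge rises to about 128 mm above the plate and passes over the fence. The y faces of the jig are flat. Axes as the jig's.
- jig_front_feet (a point): Front bottom edge of the jig's -z feet, 39 mm ahead of the centre in x and 54 mm below: it meets the fence and the jig tips on it. At about 45 degrees the near edges of the +x feet come down 21 mm farther on and the jig rests on both; pushed past about 55 degrees it drops onto the +x feet, centre 45 to 70 mm beyond the fence's middle line. Pushed with no stop it slides (1.2 to 2.5 N) and does not tip.
- plate: Grey ground steel set-up plate with tapped holes, fixed to the bench: 270 (x) by 320 (y) by 10 mm. Origin at the centre of its underside on the bench; x points across the fence, away from the robot, y along the fence to the left. The jig's feet slide on it easily (friction about 0.2).
- fence: Low bright steel strip fixed on the plate: 6 mm wide (x), 250 mm long (y), 5 mm high. Origin at the centre of its underside, on the plate's top face; axes as the plate's. The jig starts on its near (-x) side, front feet 15 to 45 mm short of it and up to 9 degrees askew. It is held by small screws only: over 20 N on it is too much, which a push low on the jig soon causes.
- stop: Blue angle bracket fixed on the plate at its right (-y) end, beyond the fence: upright 44 mm wide (x), 14 mm thick (y), 70 mm high. Origin at the centre of the upright's underside, on the plate's top face; axes as the plate's. It carries a screw with a rubber pad.
- stop_axis (a point): Where the screw leaves the bracket, 50 mm above the plate, 7 mm from the bracket's origin in +y. The round rubber pad, 34 mm across, looks along +y; its face stands 17 to 47 mm from this point, set differently each time and not measured: feel for it. The pad is springy, 2.5 N a mm for 4 mm, then hard; over 20 N is ramming. Released, the jig is pressed back a little but goes on resting on it.
- tape_measure: Yellow pocket tape measure, 35 by 67 by 60 mm, loose on the bench left of the plate; bystander. Origin at the centre of its underside.
- tape_black: Roll of black tape, 69 mm across, 19 mm high, loose on the bench left of the plate; bystander. Origin at the centre of its underside.
- stud_finder: White and black hand-held wall detector, 113 (x) by 53 by 35 mm, loose on the bench left of the plate; bystander. Origin at the centre of its underside.
- organiser: Clear flat compartment box of small parts, 131 by 73 by 27 mm, loose on the bench right of the plate; bystander. Origin at the centre of its underside.
- solder_spool: Small blue spool of solder, 40 mm across, 22 mm high, loose on the bench right of the plate; bystander. Origin at the centre of its underside.

How it is judged:
On the way:
1. the jig lies on its side beyond the fence, three bushes up, at rest (angle between jig's own x axis and vertical above 3.05 rad and x of jig in the frame of fence above 0.035 m and linear speed of jig below 0.08 m/s), for 0.2 s.
At the end, for the whole second after the job is handed in: The jig lies on its +x feet, -x face up (within 5 degrees), its centre 35 to 90 mm beyond the fence's middle line, square to the fence within 7 degrees, at rest and still pressing on the end stop's pad (more than 0.2 N) (angle between jig's own x axis and vertical above 3.05 rad and x of jig in the frame of fence between 0.035 and 0.09 m and angle between the y axis of jig and the y axis of fence, either way round below 0.12 rad and contact force between jig and stop above 0.2 N and linear speed of jig below 0.01 m/s); the robot touches nothing.
It fails at once if the jig is rammed against the end stop (over 20 N) (contact force between jig and stop above 20 N).
It fails at once if the jig is forced against the fence (over 20 N) (contact force between jig and fence above 20 N).
It fails at once if a loose thing round the plate is shifted by more than 30 mm (distance of any of tape_measure, tape_black, stud_finder, organiser, solder_spool from where it was at the start of the episode above 0.03 m).
It also fails if it takes over 58 s, if anything falls off the work surface, if the arm or the gripper's body presses on something with over 40 N, if the wrist force passes 120 N, or if a joint passes its speed limit or range.

## Working session

There is one attempt and no reset: what is moved stays moved. The work goes in short steps, Python scripts to look and compute and a tool call to move; the robot and the scene stay as the last step left them, time stands still between calls to the robot, and variables do not carry over. Pictures are saved under pics/ and viewed, at most 10 in all, crops included, and the job is handed in when it is done.

Besides the shell and the picture viewer there is one more tool, called after "Call:" by a JSON object that holds its "api" and its "payload", one argument or row to a line. apply_moves: Moves the arm, as the interface text tells. Its arguments: {"type":"object","properties":{"rows":{"type":"array","items":{"type":"number"}},"grip":{"type":"number"},"grip_force":{"type":"number"}},"required":["rows"]}

```bash
ls; mkdir -p pics; python3 - <<'E'
from station import ctrl
import cv2,numpy as np
print(ctrl.get_obs(), ctrl.tip_extent)
for n in ["top","scene"]:
    im,d=ctrl.get_image(n); m=ctrl.camera_model(n); print(n,m)
    cv2.imwrite(f"pics/{n}0.png",im); np.savez(f"{n}0.npz",im=im,d=d)
E
```

```text
pics
{'t': 0.0, 'q': array([-1.38998878e+00,  5.33230849e-02,  1.61429348e+00, -4.21985180e-05,
        1.47601546e+00, -1.18995457e-01]), 'dq': array([ 0.00034763, -0.00230201, -0.00049914, -0.00096335,  0.00054477,
       -0.00037013]), 'effort': array([ 4.78802958e-04, -3.93679583e+01, -3.70177925e+01, -2.71463858e-05,
        7.07803789e-03, -9.23131438e-06]), 'tool_pos': array([ 0.18449016, -0.5966469 ,  0.30268413]), 'tool_rot': array([-3.10434698e+00, -4.68869806e-01,  1.64832488e-04]), 'contact_force': array([1.02074246, 0.52213238, 0.49141006]), 'wrist_torque': array([-0.01832745,  0.06397776, -0.01221024]), 'grip_force': 0.0, 'opening': 0.08530241948370927} 0.0726
top {'mtx': array([[424.9074752 ,   0.        , 248.7405497 ],
       [  0.        , 424.9074752 , 190.90936706],
       [  0.        ,   0.        ,   1.        ]]), 'k1': -0.10144396436437221, 'R': array([[ 0.02423787, -0.99926354,  0.02974717],
       [-0.99403603, -0.02725443, -0.10559151],
       [ 0.10632449, -0.02701044, -0.99396456]]), 't': array([0.16316991, 0.52843464, 1.24109727])}
scene {'mtx': array([[354.96823628,   0.        , 254.9581418 ],
       [  0.        , 354.96823628, 195.88470385],
       [  0.        ,   0.        ,   1.        ]]), 'k1': -0.0036541463856395247, 'R': array([[-0.79435662, -0.60743587,  0.00438447],
       [-0.28801789,  0.3702725 , -0.88314437],
       [ 0.53483012, -0.70279438, -0.46908081]]), 't': array([0.5329746 , 0.1632696 , 1.02611817])}
```

View pics/top0.png

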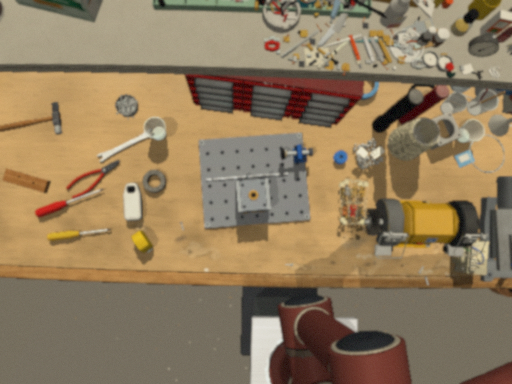

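View pics/scene0.png

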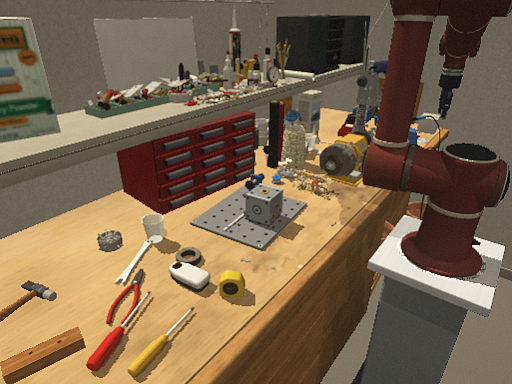

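The top view shows the plate around (200–310, 133–228), the jig top at about (253, 194), the fence line near row 178, and the stop at about (297, 153). In the scene view the jig is at about (263, 203). Next I'll measure with the depth image.

```bash
cat > h.py <<'E'
import numpy as np,cv2
from station import ctrl
def cloud(d,m):
    h,w=d.shape; u,v=np.meshgrid(np.arange(w),np.arange(h))
    xy=cv2.undistortPoints(np.stack([u,v],-1).reshape(-1,1,2).astype(np.float32),m["mtx"],np.array([m["k1"],0,0,0,0])).reshape(h,w,2)
    P=np.dstack([xy[...,0]*d,xy[...,1]*d,d])
    return (P-m["t"])@m["R"] if "R" in m else P
def project(X,m):
    return cv2.projectPoints(np.atleast_2d(X).astype(float),cv2.Rodrigues(m["R"])[0],m["t"],m["mtx"],np.array([m["k1"],0,0,0,0]))[0][:,0]
def rect(p):
    (c,s,a)=cv2.minAreaRect((p[:,:2]*1000).astype(np.float32)); return np.round(c,1),np.round(s,1),round(a,2)
E
python3 - <<'E'
from h import *
z=np.load("top0.npz"); d=z["d"]; im=z["im"]; m=ctrl.camera_model("top"); P=cloud(d,m)
Z=P[...,2]; h,w=d.shape; u,v=np.meshgrid(np.arange(w),np.arange(h))
roi=(u>192)&(u<318)&(v>126)&(v<236)
print("z hist",np.histogram(Z[roi],bins=np.arange(-.01,.14,.005)))
hsv=cv2.cvtColor(im,cv2.COLOR_BGR2HSV)
pl=roi&(hsv[...,1]<60)&(Z<.03)&(Z>.0)
n,l,s,c=cv2.connectedComponentsWithStats(pl.astype(np.uint8)); k=1+s[1:,4].argmax()
print("plate",rect(P[pl&(l==k)]))
j=roi&(Z>.1)&(Z<.115)&(u<285); print("jig",rect(P[j]),np.median(Z[j]),j.sum())
b=roi&(hsv[...,0]>95)&(hsv[...,0]<125)&(hsv[...,1]>120); print("blue",b.sum(),rect(P[b]),rect(P[b&(Z>.07)]),np.percentile(Z[b],[5,95]))
big=cv2.resize(im[125:235,190:320],None,fx=5.5,fy=5.5,interpolation=cv2.INTER_CUBIC); cv2.imwrite("pics/crop.png",big)
E
```

```text
z hist (array([  99, 1952, 2274, 3501, 3958,  339,   39,   15,   11,    3,   11,
         11,   14,   11,   50,   72,   46,   67,   35,    2,    7,   18,
        160,  715,  162,    0,    0,    0,    0,    0]), array([-0.01 , -0.005,  0.   ,  0.005,  0.01 ,  0.015,  0.02 ,  0.025,
        0.03 ,  0.035,  0.04 ,  0.045,  0.05 ,  0.055,  0.06 ,  0.065,
        0.07 ,  0.075,  0.08 ,  0.085,  0.09 ,  0.095,  0.1  ,  0.105,
        0.11 ,  0.115,  0.12 ,  0.125,  0.13 ,  0.135,  0.14 ]))
plate (array([561.9, 155.9]), array([269.3, 331. ]), 5.89)
jig (array([510.7, 168.4]), array([96.4, 93. ]), 6.4) 0.1075500811450913 1037
blue 106 (array([637.5,  27.2]), array([40.1, 30.9]), 5.47) (array([637.1,  35.3]), array([38.9, 14. ]), 7.69) [0.02097436 0.08274409]
```

View pics/crop.png

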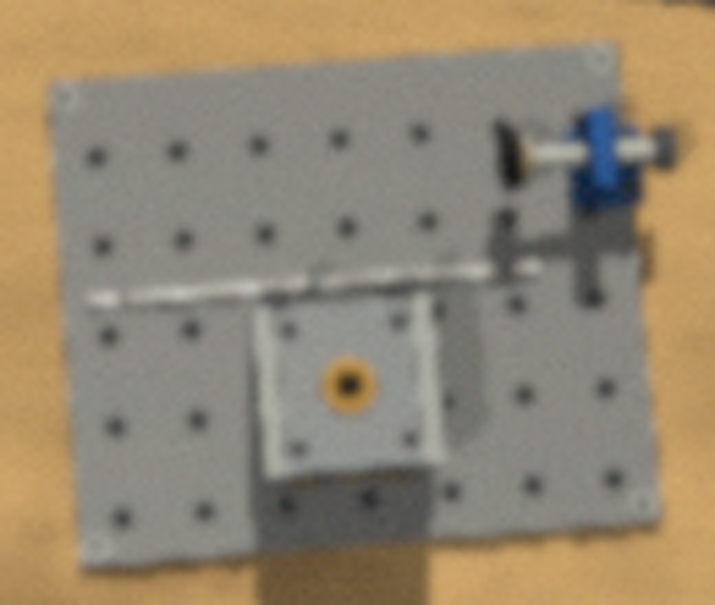

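The crop shows the fence from (88,298) to (540,265), the jig top spanning about (258,300)–(443,470) with its bush at (348,385), and the black pad face near x≈497–505, y≈150. I'll cast these onto planes at the right heights.

```bash
cat >> h.py <<'E'
def ray(px,zs,m):
    xy=cv2.undistortPoints(np.array(px,np.float32).reshape(-1,1,2),m["mtx"],np.array([m["k1"],0,0,0,0]))[:,0]
    D=np.c_[xy,np.ones(len(xy))]@m["R"]; C=-m["R"].T@m["t"]
    return C+D*((np.broadcast_to(zs,len(xy))-C[2])/D[:,2])[:,None]
E
python3 - <<'E'
from h import *
m=ctrl.camera_model("top")
def c(p): return (np.array(p)+.5)/5.5-.5+np.array([190,125])
def show(n,p,z):
    X=ray(c(p),z,m)*1000; print(n,np.round(X[:,:2],1).tolist()); return X
T=show("plate",[(50,85),(615,45),(660,525),(85,570)],.01); print(T.mean(0))
F=show("fence",[(88,298),(540,265)],.015); v=F[0]-F[1]; print(np.linalg.norm(v),np.degrees(np.arctan2(-v[0],v[1])),F.mean(0))
e=T[0]-T[1]; print("plate yaw",np.degrees(np.arctan2(-e[0],e[1])));e=T[0]-T[3];print(np.degrees(np.arctan2(e[1],e[0])))
J=show("jig",[(258,305),(430,295),(443,463),(266,478)],.108);print(J.mean(0))
show("bush",[(348,385)],.108); show("padface",[(499,150)],.06); show("upright top",[(602,150)],.08)
# jig edges via gray profile
z=np.load("top0.npz");P=cloud(z["d"],m);u,v=np.meshgrid(np.arange(512),np.arange(384))
j=(u>230)&(u<275)&(v>170)&(v<218)&(P[...,2]>.085)
cn=max(cv2.findContours(j.astype(np.uint8),0,1)[0],key=cv2.contourArea)[:,0]
X=ray(cn,.108,m)*1000; print("jig sil",rect(X/1000)); 
E
```

```text
plate [[677.7, 333.1], [710.5, 18.2], [442.4, -9.4], [410.1, 304.1]]
[560.16324009 161.50616917  10.        ]
fence [[558.3, 307.2], [583.7, 59.5]]
249.02976149853205 5.843832946834493 [571.00865024 183.36022062  15.        ]
plate yaw 5.937931312347718
6.170481767742538
jig [[544.8, 213.9], [552.4, 126.6], [467.0, 118.3], [457.1, 207.5]]
[505.29068327 166.58209482 108.        ]
bush [[505.2, 167.3]]
padface [[638.3, 87.7]]
upright top [[635.9, 35.2]]
jig sil (array([510. , 168.2]), array([96.7, 94.6]), 5.88)
```

```bash
cat >> h.py <<'E'
from scipy.spatial.transform import Rotation as Rn
Y=np.radians(5.95); EX=np.array([np.cos(Y),np.sin(Y),0]); EY=np.array([-EX[1],EX[0],0]); F0=np.array([.571,.1834,.010])
def toW(p): p=np.array(p); return F0+p[0]*EX+p[1]*EY+np.array([0,0,p[2]])   # fence frame, z above plate
def st():
    o=ctrl.get_obs(); R=Rn.from_rotvec(o["tool_rot"]).as_matrix(); d=o["tool_pos"]-F0
    print("t %.2f"%o["t"],"TCP fence mm",np.round([d@EX*1e3,d@EY*1e3,d[2]*1e3],1),"tip z %.1f"%((d[2]-ctrl.tip_extent)*1e3),"toolx yaw %.2f"%np.degrees(np.arctan2(R[1,0],R[0,0])),"z",np.round(R[:,2],4),"F",np.round(o["contact_force"],1),"open %.3f"%o["opening"]); return o,R
def rows(pts,yaw=None):
    o,R=st()
    for p in pts: print(p,np.round(R.T@(toW(p)-o["tool_pos"])/.6,4))
    if yaw is not None: print("turn",np.round((Rn.from_matrix(R).inv()*Rn.from_euler("z",yaw)*Rn.from_matrix(np.diag([1,-1,-1.]))).as_rotvec()/(np.pi/2),4))
E
python3 - <<'E'
from h import *
z=np.load("top0.npz");P=cloud(z["d"],ctrl.camera_model("top"))
q=P[195:250,340:480];print("right clutter max z", np.percentile(q[...,2],99.5))
o,R=st()
for w in [(.2,-.58,.43),(.42,-.30,.43),(.43,.0,.40),(.431,.159,.30)]:
    print(w,np.round(R.T@(np.array(w)-o["tool_pos"])/.6,3))
rows([(-.142,-.0095,.29)],Y)
E
```

```text
right clutter max z 0.1911360373874368
t 0.10 TCP fence mm [-465.3 -735.8  292.8] tip z 220.2 toolx yaw 17.18 z [-4.0e-04  1.9e-03 -1.0e+00] F [ 0.  -0.4 -0.3] open 0.085
(0.2, -0.58, 0.43) [ 0.033 -0.019 -0.212]
(0.42, -0.3, 0.43) [ 0.521 -0.357 -0.211]
(0.43, 0.0, 0.4) [ 0.685 -0.83  -0.16 ]
(0.431, 0.159, 0.3) [ 0.764 -1.082  0.007]
t 0.10 TCP fence mm [-465.3 -735.8  292.8] tip z 220.2 toolx yaw 17.18 z [-4.0e-04  1.9e-03 -1.0e+00] F [ 0.  -0.4 -0.3] open 0.085
(-0.142, -0.0095, 0.29) [ 0.7642 -1.0825  0.0069]
turn [-0.0012 -0.      0.1247]
```

Call:
{"api": "apply_moves", "payload": {
  "rows": [0.03,-0.02,-0.21,0,0,0,0.03,-0.02,-0.21,0,0,0,0.03,-0.02,-0.21,0,0,0,0.52,-0.36,-0.21,0,0,0.12,0.52,-0.36,-0.21,0,0,0.12,0.52,-0.36,-0.21,0,0,0.12,0.52,-0.36,-0.21,0,0,0.12,0.52,-0.36,-0.21,0,0,0.12,0.52,-0.36,-0.21,0,0,0.12,0.52,-0.36,-0.21,0,0,0.12,0.52,-0.36,-0.21,0,0,0.12,0.685,-0.83,-0.16,0,0,0.1247,0.685,-0.83,-0.16,0,0,0.1247,0.685,-0.83,-0.16,0,0,0.1247,0.685,-0.83,-0.16,0,0,0.1247,0.685,-0.83,-0.16,0,0,0.1247,0.685,-0.83,-0.16,0,0,0.1247,0.685,-0.83,-0.16,0,0,0.1247,0.685,-0.83,-0.16,0,0,0.1247],
  "grip": 0,
  "grip_force": 30
}}

```text
t: 2.0
tool_pos: [0.43, 0.0005, 0.3995]
tool_rot: [3.137, 0.167, -0.001]
contact_force: [0.7, -0.2, 0.1]
opening: 0.0003
grip_force: 0.0
```

```bash
python3 - <<'E'
from h import *
print(ctrl.tip_extent)
t=ctrl.tip_extent
rows([(-.145,-.0095,.30),(-.145,-.0095,.084+t)],Y)
E
```

```text
0.0726
t 2.00 TCP fence mm [-159.2 -167.3  389.5] tip z 316.9 toolx yaw 6.09 z [-8.e-04 -6.e-04 -1.e+00] F [ 0.7 -0.2  0.1] open 0.000
(-0.145, -0.0095, 0.3) [ 0.0244 -0.263   0.149 ]
(-0.145, -0.0095, 0.15660000000000002) [ 0.0246 -0.2631  0.388 ]
turn [0.0004 0.0005 0.0016]
```

Call:
{"api": "apply_moves", "payload": {
  "rows": [0.0245,-0.263,0.149,0,0,0.0016,0.0245,-0.263,0.149,0,0,0.0016,0.0245,-0.263,0.149,0,0,0.0016,0.0245,-0.263,0.149,0,0,0.0016,0.0245,-0.263,0.25,0,0,0.0016,0.0245,-0.263,0.33,0,0,0.0016,0.0245,-0.263,0.388,0,0,0.0016,0.0245,-0.263,0.388,0,0,0.0016,0.0245,-0.263,0.388,0,0,0.0016]
}}

```text
t: 2.9
tool_pos: [0.429, 0.1571, 0.1674]
tool_rot: [3.137, 0.155, -0.002]
contact_force: [0.8, 0.1, 1.1]
opening: -0.0001
grip_force: 0.0
```

```bash
python3 - <<'E'
from h import *
im,d=ctrl.get_image("wrist"); cv2.imwrite("pics/w1.png",im)
rows([(-.13,-.0095,.1566)],Y)
E
```

```text
t 2.95 TCP fence mm [-142.7  -11.   159.4] tip z 86.8 toolx yaw 5.69 z [ 3.e-03  3.e-04 -1.e+00] F [0.3 0.4 1.3] open 0.000
(-0.13, -0.0095, 0.1566) [ 0.0212 -0.0027  0.0047]
turn [-0.     -0.0019 -0.0029]
```

View pics/w1.png

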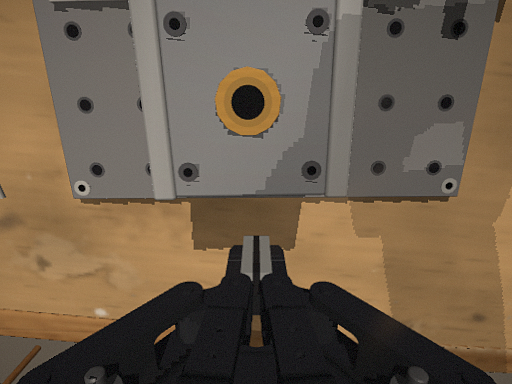

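The wrist view shows the jig's near edge at row 195, nearly square, with the fingertips centred at (256, 237). I'll ease it forward slowly.

Call:
{"api": "apply_moves", "payload": {
  "rows": [0.008,0,0,0,0,0,0.016,0,0,0,0,0,0.024,0,0,0,0,0,0.028,0,0,0,0,0,0.032,0,0,0,0,0,0.036,0,0,0,0,0,0.04,0,0,0,0,0,0.044,0,0,0,0,0,0.048,0,0,0,0,0,0.052,0,0,0,0,0,0.056,0,0,0,0,0,0.06,0,0,0,0,0,0.064,0,0,0,0,0,0.066,0,0,0,0,0,0.066,0,0,0,0,0]
}}

```text
t: 4.45
tool_pos: [0.4681, 0.1626, 0.1672]
tool_rot: [3.138, 0.159, 0.001]
contact_force: [-0.6, 0.1, -0.1]
opening: 0.0002
grip_force: 0.3
```

```bash
python3 - <<'E'
from h import *
rows([(-.097,-.0095,.1566)],Y)
E
```

```text
t 4.45 TCP fence mm [-104.5  -10.1  157.2] tip z 84.6 toolx yaw 5.81 z [ 4.e-04  0.e+00 -1.e+00] F [-0.6  0.1 -0.1] open 0.000
(-0.097, -0.0095, 0.1566) [ 0.0125 -0.001   0.0009]
turn [ 0.     -0.0003 -0.0016]
```

Call:
{"api": "apply_moves", "payload": {
  "rows": [0.002,0,0,0,0,0,0.004,0,0,0,0,0,0.006,0,0,0,0,0,0.008,0,0,0,0,0,0.01,0,0,0,0,0]
}}

```text
t: 4.95
tool_pos: [0.4739, 0.1632, 0.1672]
tool_rot: [3.138, 0.159, 0.0]
contact_force: [-2.0, -0.5, 1.0]
opening: 0.0
grip_force: 0.8
```

```bash
python3 - <<'E'
from h import *
im,d=ctrl.get_image("wrist"); cv2.imwrite("pics/w2.png",im)
im,d=ctrl.get_image("top"); 
P=cloud(d,ctrl.camera_model("top"))
u,v=np.meshgrid(np.arange(512),np.arange(384));j=(u>230)&(u<275)&(v>160)&(v<218)&(P[...,2]>.095)&(P[...,2]<.12)
hsv=cv2.cvtColor(im,cv2.COLOR_BGR2HSV); b=(u>230)&(u<275)&(v>160)&(v<218)&(hsv[...,0]>8)&(hsv[...,0]<28)&(hsv[...,1]>150)&(hsv[...,2]>120)
print(b.sum()); X=ray(np.c_[u[b],v[b]],.108,ctrl.camera_model("top")).mean(0); print("bush",X, (X-F0)@EX,(X-F0)@EY)
st()
E
```

```text
0Traceback (most recent call last):
  File "<stdin>", line 7, in <module>
  File "h.py", line 13, in ray
    xy=cv2.undistortPoints(np.array(px,np.float32).reshape(-1,1,2),m["mtx"],np.array([m["k1"],0,0,0,0]))[:,0]
       ~~~~~~~~~~~~~~~~~~~^^^^^^^^^^^^^^^^^^^^^^^^^^^^^^^^^^^^^^^^^^^^^^^^^^^^^^^^^^^^^^^^^^^^^^^^^^^^^^
cv2.error: OpenCV(4.12.0) /io/opencv/modules/calib3d/src/undistort.dispatch.cpp:347: error: (-215:Assertion failed) CV_IS_MAT(_src) && CV_IS_MAT(_dst) && (_src->rows == 1 || _src->cols == 1) && (_dst->rows == 1 || _dst->cols == 1) && _src->cols + _src->rows - 1 == _dst->rows + _dst->cols - 1 && (CV_MAT_TYPE(_src->type) == CV_32FC2 || CV_MAT_TYPE(_src->type) == CV_64FC2) && (CV_MAT_TYPE(_dst->type) == CV_32FC2 || CV_MAT_TYPE(_dst->type) == CV_64FC2) in function 'cvUndistortPointsInternal'
```

View pics/w2.png

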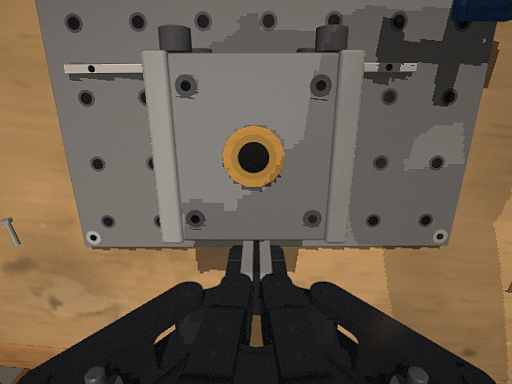

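Fingertips bear on the jig (edge at row 242), and the fence at row 68 is just under the front face. The 2 N reading is sliding force. Next I'll creep on until it tips.

Call:
{"api": "apply_moves", "payload": {
  "rows": [0.0015,0,0,0,0,0,0.003,0,0,0,0,0,0.0045,0,-0.001,0,0,0,0.006,0,-0.002,0,0,0]
}}

```text
t: 5.45
tool_pos: [0.4771, 0.1634, 0.168]
tool_rot: [3.137, 0.159, -0.002]
contact_force: [-2.6, 0.5, 0.1]
opening: -0.0001
grip_force: 1.4
```

```bash
cat > chk.py <<'E'
from h import *
im,d=ctrl.get_image("top"); m=ctrl.camera_model("top"); P=cloud(d,m)
P2=np.dstack([(P-F0)@EX,(P-F0)@EY,P[...,2]-.01])*1e3
w=(abs(P2[...,1]+10)<40)&(P2[...,2]>40)&(P2[...,2]<140)&(P2[...,0]>-110)&(P2[...,0]<130)
# profile of top surface
for x in range(-110,130,10):
    k=w&(abs(P2[...,0]-x)<5)&(abs(P2[...,1]+10)>18)
    if k.sum()>4: print(x,round(float(np.median(P2[...,2][k])),1),end="; ")
print(); st()
E
python3 chk.py
```

```text
-20 97.3; -10 98.4; 0 96.0; 10 92.1; 
t 5.50 TCP fence mm [-95.4 -10.2 158.1] tip z 85.5 toolx yaw 5.81 z [-1.e-03 -4.e-04 -1.e+00] F [-2.2 -0.9 -0.3] open 0.000
```

Call:
{"api": "apply_moves", "payload": {
  "rows": [0.0015,0,0,0,0,0,0.003,0,-0.0005,0,0,0,0.0045,0,-0.001,0,0,0,0.0045,0,-0.001,0,0,0]
}}

```text
t: 5.9
tool_pos: [0.4799, 0.1639, 0.169]
tool_rot: [-3.137, -0.159, 0.002]
contact_force: [-4.1, -0.5, 3.0]
opening: 0.0001
grip_force: 2.6
```

```bash
python3 - <<'E'
from h import *
f=[]
for i in range(3):
    im,d=ctrl.get_image("scene"); f.append(ctrl.get_obs()["contact_force"])
print(np.round(f,1)); cv2.imwrite("pics/s2.png",cv2.resize(im[170:250,180:330],None,fx=5,fy=5,interpolation=cv2.INTER_CUBIC))
st()
E
```

```text
[[-6.   0.1  3.4]
 [-6.  -0.7  2.6]
 [-5.4 -0.2  2.6]]
t 6.05 TCP fence mm [-92.8 -10.  158.9] tip z 86.3 toolx yaw 5.81 z [-0.0011  0.     -1.    ] F [-5.4 -0.2  2.6] open 0.000
```

View pics/s2.png

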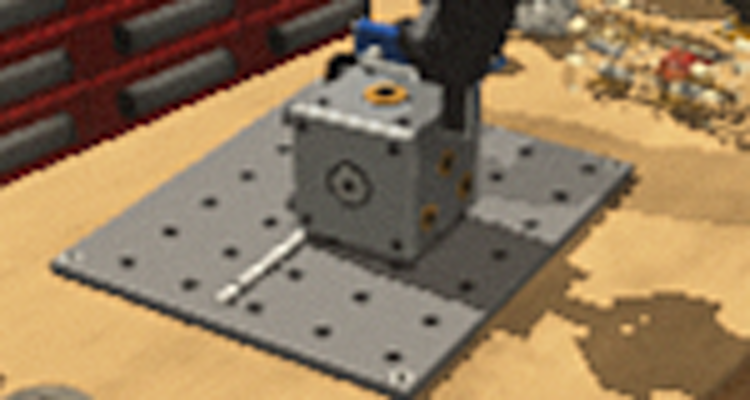

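Tipping has begun: 5.4 N, with the face dragging the tip upward. Now I'll work out the arc.

```bash
python3 - <<'E'
import numpy as np
def p1(t): c,s=np.cos(t),np.sin(t); return np.array([-83*c+85*s,83*s+85*c])
a0=p1(np.radians(1.5))
for d in list(range(3,45,2)):
    q=(p1(np.radians(d))-a0)/600; print(d,np.round([q[0],-q[1]],4).tolist())
E
```

```text
3 [0.0038, -0.0035]
5 [0.0091, -0.0079]
7 [0.0145, -0.0122]
9 [0.0201, -0.0163]
11 [0.0258, -0.0202]
13 [0.0317, -0.0239]
15 [0.0376, -0.0274]
17 [0.0437, -0.0307]
19 [0.0499, -0.0337]
21 [0.0562, -0.0366]
23 [0.0626, -0.0392]
25 [0.0691, -0.0416]
27 [0.0756, -0.0438]
29 [0.0823, -0.0457]
31 [0.089, -0.0474]
33 [0.0957, -0.0489]
35 [0.1025, -0.0502]
37 [0.1094, -0.0512]
39 [0.1162, -0.0519]
41 [0.1231, -0.0524]
43 [0.13, -0.0527]
```

Call:
{"api": "apply_moves", "payload": {
  "rows": [0.002,0,-0.002,0,0,0,0.004,0,-0.004,0,0,0,0.0065,0,-0.006,0,0,0,0.009,0,-0.008,0,0,0,0.012,0,-0.0105,0,0,0,0.0145,0,-0.0125,0,0,0,0.0175,0,-0.0145,0,0,0,0.02,0,-0.0165,0,0,0]
}}

```text
t: 6.85
tool_pos: [0.4923, 0.1651, 0.1791]
tool_rot: [-3.137, -0.159, -0.001]
contact_force: [-2.4, -0.5, 2.4]
opening: 0.0002
grip_force: 1.9
```

```bash
python3 - <<'E'
from h import *
im,d=ctrl.get_image("scene"); cv2.imwrite("pics/s3.png",cv2.resize(im[170:250,180:330],None,fx=5,fy=5,interpolation=cv2.INTER_CUBIC))
st()
E
```

```text
t 6.90 TCP fence mm [-79.8 -10.1 169.3] tip z 96.7 toolx yaw 5.81 z [ 1.3e-03  3.0e-04 -1.0e+00] F [-3.5 -0.2  2.4] open -0.000
```

View pics/s3.png

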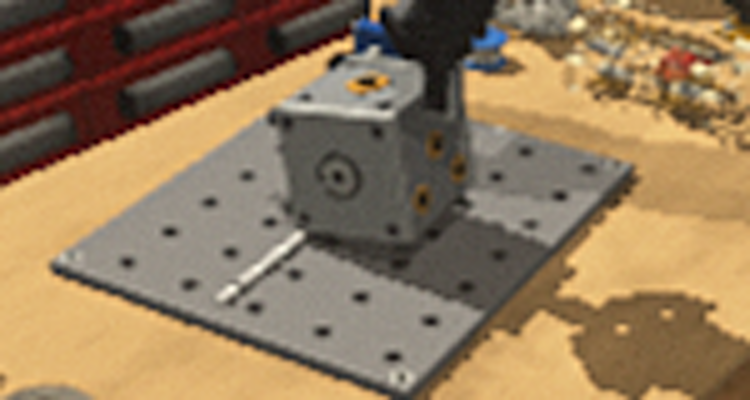

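The jig is tipping on the fence, about 9° over, with its rear lifted at (430, 250). I'll continue the arc.

Call:
{"api": "apply_moves", "payload": {
  "rows": [0.0028,0,-0.002,0,0,0,0.0057,0,-0.0039,0,0,0,0.0086,0,-0.0058,0,0,0,0.0116,0,-0.0076,0,0,0,0.0145,0,-0.0094,0,0,0,0.0175,0,-0.0111,0,0,0,0.0205,0,-0.0128,0,0,0,0.0236,0,-0.0144,0,0,0,0.0267,0,-0.0159,0,0,0,0.0298,0,-0.0174,0,0,0,0.033,0,-0.0189,0,0,0,0.0361,0,-0.0203,0,0,0,0.0393,0,-0.0216,0,0,0,0.0425,0,-0.0229,0,0,0,0.0457,0,-0.0241,0,0,0,0.049,0,-0.0253,0,0,0,0.0522,0,-0.0264,0,0,0,0.0555,0,-0.0275,0,0,0]
}}

```text
t: 8.7
tool_pos: [0.5253, 0.1684, 0.1954]
tool_rot: [3.138, 0.159, 0.0]
contact_force: [-0.3, -0.5, 0.6]
opening: -0.0001
grip_force: 0.3
```

```bash
python3 - <<'E'
from h import *
im,d=ctrl.get_image("scene"); cv2.imwrite("pics/s4.png",cv2.resize(im[160:250,180:330],None,fx=5,fy=5,interpolation=cv2.INTER_CUBIC))
st()
E
```

```text
t 8.75 TCP fence mm [-46.6 -10.2 185.6] tip z 113.0 toolx yaw 5.81 z [ 8.e-04  0.e+00 -1.e+00] F [-1.  -0.3  0. ] open -0.000
```

View pics/s4.png

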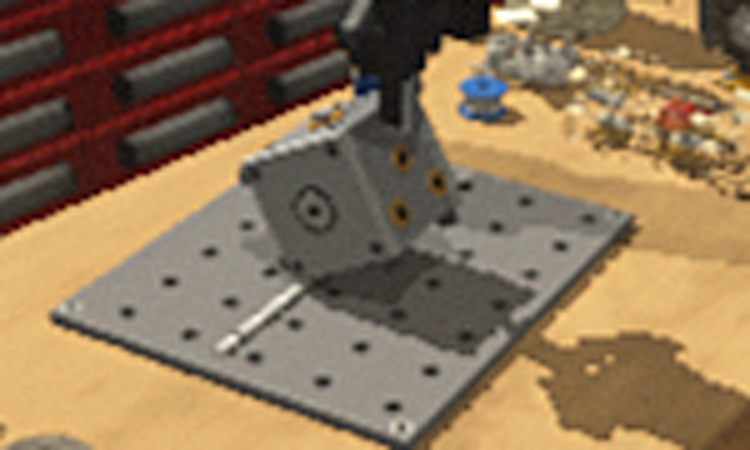

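The jig is at about 27° with the bushes turning up and the tip still high on its near face at (395, 115). Continuing.

Call:
{"api": "apply_moves", "payload": {
  "rows": [0.0034,0,-0.001,0,0,0,0.0067,0,-0.0019,0,0,0,0.01,0,-0.0028,0,0,0,0.0134,0,-0.0036,0,0,0,0.0168,0,-0.0044,0,0,0,0.0201,0,-0.0051,0,0,0,0.0235,0,-0.0058,0,0,0,0.0269,0,-0.0064,0,0,0,0.0303,0,-0.0069,0,0,0,0.0338,0,-0.0074,0,0,0,0.0372,0,-0.0078,0,0,0,0.0406,0,-0.0081,0,0,0,0.044,0,-0.0084,0,0,0,0.0475,0,-0.0086,0,0,0,0.051,0,-0.0088,0,0,0,0.0544,0,-0.0089,0,0,0,0.0578,0,-0.009,0,0,0,0.0613,0,-0.009,0,0,0]
}}

```text
t: 10.55
tool_pos: [0.5619, 0.1721, 0.2007]
tool_rot: [3.138, 0.159, -0.0]
contact_force: [0.6, 0.4, 0.9]
opening: -0.0
grip_force: 0.0
```

```bash
python3 - <<'E'
from h import *
im,d=ctrl.get_image("scene"); cv2.imwrite("pics/s5.png",cv2.resize(im[160:250,180:330],None,fx=5,fy=5,interpolation=cv2.INTER_CUBIC))
st()
E
```

```text
t 10.60 TCP fence mm [-10.  -10.3 190.7] tip z 118.1 toolx yaw 5.81 z [ 3.e-04  0.e+00 -1.e+00] F [ 0.6 -0.1  0.4] open 0.000
```

Call:
{"api": "apply_moves", "payload": {
  "rows": [0.0035,0,-0.0005,0,0,0,0.007,0,-0.001,0,0,0,0.0105,0,-0.0015,0,0,0,0.014,0,-0.0018,0,0,0,0.0174,0,-0.0021,0,0,0,0.021,0,-0.0023,0,0,0,0.0245,0,-0.0025,0,0,0,0.028,0,-0.0026,0,0,0]
}}

```text
t: 11.4
tool_pos: [0.5786, 0.1738, 0.2023]
tool_rot: [3.138, 0.159, 0.0]
contact_force: [-0.2, 0.1, -0.4]
opening: -0.0003
grip_force: 0.0
```

```bash
python3 - <<'E'
from h import *
im,d=ctrl.get_image("scene"); cv2.imwrite("pics/s6.png",np.hstack([cv2.resize(cv2.imread("pics/s5.png"),(400,240)),cv2.resize(im[160:250,180:330],(400,240),interpolation=cv2.INTER_CUBIC)]))
st()
E
```

```text
t 11.45 TCP fence mm [  6.8 -10.4 192.3] tip z 119.7 toolx yaw 5.80 z [ 4.e-04  1.e-04 -1.e+00] F [-0.1 -0.8  0.5] open 0.000
```

View pics/s6.png

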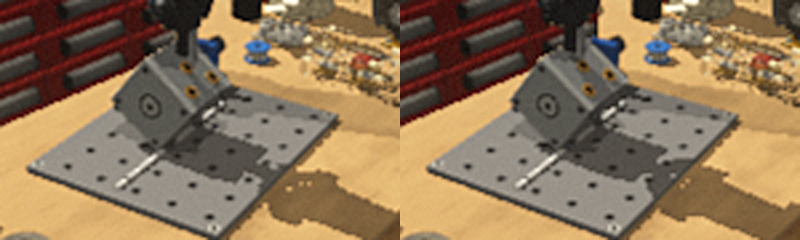

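Both frames show the jig resting at 45° beyond the fence, with the tip just behind its upper face. Onward at constant height.

Call:
{"api": "apply_moves", "payload": {
  "rows": [0.003,0,0,0,0,0,0.006,0,0,0,0,0,0.009,0,0,0,0,0,0.012,0,0,0,0,0,0.015,0,0,0,0,0,0.018,0,0,0,0,0]
}}

```text
t: 12.05
tool_pos: [0.5893, 0.1749, 0.2023]
tool_rot: [-3.138, -0.159, 0.0]
contact_force: [0.0, 0.2, -0.0]
opening: -0.0002
grip_force: 0.0
```

```bash
cat > prof.py <<'E'
from h import *
im,d=ctrl.get_image("scene"); m=ctrl.camera_model("scene"); P=cloud(d,m)
X=(P-F0)@EX*1e3; Yy=(P-F0)@EY*1e3; Z=(P[...,2]-.01)*1e3
# left side face of jig (y const ~ +36): points within band
k=(abs(Yy-36)<6)&(Z>6)&(abs(X)<150)
r=cv2.minAreaRect(np.c_[X[k],Z[k]].astype(np.float32)); print("side n",k.sum(),r)
cv2.imwrite("pics/last.png",im); st()
E
python3 prof.py
```

```text
side n 1516 ((-7.987579345703125, 236.33934020996094), (156.56393432617188, 496.6197509765625), 13.791610717773438)
t 12.10 TCP fence mm [ 17.6 -10.4 192.3] tip z 119.7 toolx yaw 5.81 z [ 3.e-04  0.e+00 -1.e+00] F [-0.1  0.4 -0.1] open 0.000
```

```bash
sed -i 's/(Z>6)/(Z>6)\&(Z<140)/' prof.py; sed -i 's/^cv2.imwrite.*/for q in [0,25,50,75,100]:\n    for zz in (20,50,80,100):\n        pass\nh=[(int(a),int(np.percentile(Z[k\&(abs(X-a)<4)],3)),int(np.percentile(Z[k\&(abs(X-a)<4)],97))) for a in range(-60,140,8) if (k\&(abs(X-a)<4)).sum()>5]\nprint(h); cv2.imwrite("pics\/last.png",cv2.resize(im[150:250,180:330],None,fx=5,fy=5)); st()/' prof.py; python3 prof.py
```

```text
side n 549 ((54.737281799316406, 53.97817611694336), (112.33944702148438, 93.8707275390625), 0.31804606318473816)
[(12, 20, 93), (20, 15, 96), (28, 14, 98), (36, 16, 98), (44, 14, 98), (52, 15, 98), (60, 14, 97), (68, 16, 98), (76, 14, 96), (84, 15, 98), (92, 12, 98), (100, 12, 99), (108, 13, 97)]
t 12.15 TCP fence mm [ 17.4 -10.4 192.3] tip z 119.7 toolx yaw 5.81 z [ 1.e-04  0.e+00 -1.e+00] F [-0.2  0.5  0.2] open 0.000
```

View pics/last.png

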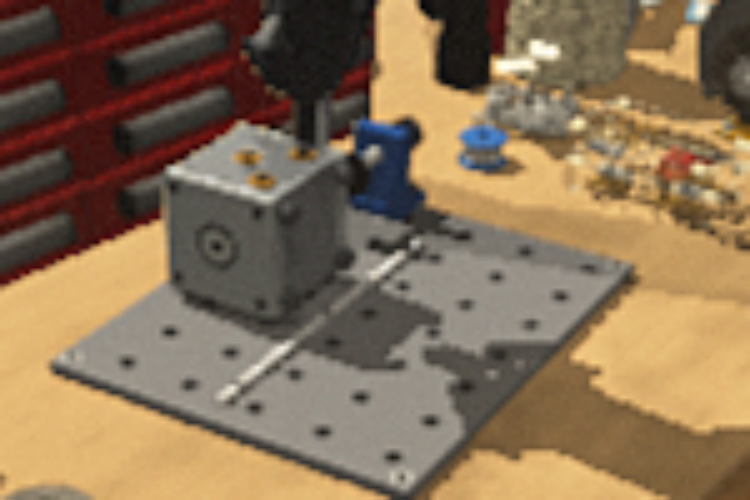

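The jig lies flat beyond the fence with three bushes up at (245–300, 150–180), and the pad is to its right at (355, 170). I'll go round to its left side.

Call:
{"api": "apply_moves", "payload": {
  "rows": [0,0,-0.04,0,0,0,0,-0.06,-0.04,0,0,0,0.02,-0.12,-0.04,0,0,0,0.068,-0.167,-0.04,0,0,0,0.068,-0.167,-0.04,0,0,0,0.068,-0.167,0.03,0,0,0,0.068,-0.167,0.108,0,0,0,0.068,-0.167,0.108,0,0,0,0.068,-0.167,0.108,0,0,0,0.068,-0.167,0.108,0,0,0]
}}

```text
t: 13.15
tool_pos: [0.6211, 0.279, 0.1408]
tool_rot: [-3.136, -0.159, -0.007]
contact_force: [0.7, -0.3, 0.7]
opening: 0.0001
grip_force: 0.0
```

```bash
cat > jig.py <<'E'
from h import *
for n in("top","scene"):
    im,d=ctrl.get_image(n); m=ctrl.camera_model(n); P=cloud(d,m)
    X=(P-F0)@EX*1e3; Yy=(P-F0)@EY*1e3; Z=(P[...,2]-.01)*1e3
    o=ctrl.get_obs()["tool_pos"]; ty=(o-F0)@EY*1e3
    k=(Z>91)&(Z<106)&(X>0)&(X<130)&(Yy<ty-14)&(Yy>-108)
    nn,l,s,c=cv2.connectedComponentsWithStats(k.astype(np.uint8)); k=l==1+s[1:,4].argmax()
    c,s,a=cv2.minAreaRect(np.c_[X[k],Yy[k]].astype(np.float32)); print(n,k.sum(),"centre",np.round(c,1),"size",np.round(s,1),"ang",round(a,1))
st()
E
python3 jig.py
```

```text
top 677 centre [ 57.8 -19.6] size [93.4 72.3] ang 0.8
scene 289 centre [ 43.5 -12.6] size [ 83.2 131.5] ang 25.4
t 13.25 TCP fence mm [ 60.1  89.9 131.4] tip z 58.8 toolx yaw 5.80 z [ 0.0055  0.0018 -1.    ] F [ 0.6 -0.7 -0.1] open 0.000
```

Call:
{"api": "apply_moves", "payload": {
  "rows": [0,0.015,0,0,0,0,0,0.03,0,0,0,0,0,0.045,0,0,0,0,0,0.055,0,0,0,0,0,0.06,0,0,0,0,0,0.064,0,0,0,0,0,0.068,0,0,0,0,0,0.072,0,0,0,0,0,0.076,0,0,0,0,0,0.08,0,0,0,0,0,0.084,0,0,0,0,0,0.088,0,0,0,0,0,0.092,0,0,0,0,0,0.096,0,0,0,0,0,0.1,0,0,0,0]
}}

```text
t: 14.75
tool_pos: [0.6259, 0.2189, 0.1379]
tool_rot: [-3.137, -0.159, -0.001]
contact_force: [-0.8, 2.3, 4.8]
opening: -0.0
grip_force: 2.9
```

```bash
python3 jig.py
```

```text
top 246 centre [ 59.7 -72.8] size [93.8 25.6] ang 2.3
scene 206 centre [ 39.  -38.4] size [66.7 99.6] ang 14.4
t 14.85 TCP fence mm [ 58.3  29.3 127.9] tip z 55.3 toolx yaw 5.80 z [ 7.e-04 -3.e-04 -1.e+00] F [-0.5  1.   5.7] open -0.000
```

Call:
{"api": "apply_moves", "payload": {
  "rows": [0,-0.005,0,0,0,0,0,-0.01,-0.005,0,0,0,0,-0.01,-0.02,0,0,0,0,-0.01,-0.022,0,0,0,0,-0.01,-0.022,0,0,0]
}}

```text
t: 15.35
tool_pos: [0.6254, 0.225, 0.1514]
tool_rot: [-3.138, -0.159, -0.002]
contact_force: [-0.1, 0.1, 0.4]
opening: 0.0001
grip_force: 0.0
```

```bash
cat > jig2.py <<'E'
from h import *
im,d=ctrl.get_image("top"); m=ctrl.camera_model("top"); P=cloud(d,m)
X=(P-F0)@EX*1e3; Yy=(P-F0)@EY*1e3; Z=(P[...,2]-.01)*1e3
hsv=cv2.cvtColor(im,cv2.COLOR_BGR2HSV)
for x in range(25,105,10):
    k=(Z>90)&(Z<108)&(abs(X-x)<4)&(Yy<120)&(Yy>-125)
    if k.sum(): print(x,k.sum(),"y",np.round(Yy[k].min(),0),np.round(Yy[k].max(),0),end="; ")
print(); st()
E
python3 jig2.py
```

```text
25 32 y -86.0 5.0; 35 63 y -86.0 5.0; 45 59 y -87.0 4.0; 55 36 y -85.0 -14.0; 65 29 y -86.0 -57.0; 75 30 y -84.0 -55.0; 85 32 y -85.0 -53.0; 95 31 y -83.0 -51.0; 
t 15.40 TCP fence mm [ 58.2  35.7 141. ] tip z 68.4 toolx yaw 5.81 z [ 4.e-04 -0.e+00 -1.e+00] F [-0.8 -0.7 -0.4] open -0.000
```

Call:
{"api": "apply_moves", "payload": {
  "rows": [0,0.003,0,0,0,0,0,0.006,0,0,0,0,0,0.009,0,0,0,0,0,0.012,0,0,0,0,0,0.015,0,0,0,0,0,0.018,0,0,0,0,0,0.021,0,0,0,0,0,0.024,0,0,0,0,0,0.027,0,0,0,0,0,0.03,0,0,0,0]
}}

```text
t: 16.4
tool_pos: [0.6269, 0.2072, 0.1507]
tool_rot: [-3.137, -0.159, -0.0]
contact_force: [-0.2, 1.1, -0.8]
opening: -0.0002
grip_force: 0.7
```

```bash
python3 jig2.py
```

```text
25 33 y -88.0 2.0; 35 62 y -89.0 2.0; 45 45 y -87.0 -5.0; 55 17 y -87.0 -31.0; 65 11 y -89.0 -79.0; 75 12 y -87.0 -78.0; 85 12 y -87.0 -76.0; 95 13 y -85.0 -74.0; 
t 16.45 TCP fence mm [ 58.1  17.6 140.7] tip z 68.1 toolx yaw 5.81 z [ 0.e+00  2.e-04 -1.e+00] F [-0.3  1.5  0.4] open -0.000
```

Call:
{"api": "apply_moves", "payload": {
  "rows": [0,0.002,0,0,0,0,0,0.004,0,0,0,0,0,0.006,0,0,0,0,0,0.008,0,0,0,0,0,0.01,0,0,0,0,0,0.012,0,0,0,0]
}}

```text
t: 17.05
tool_pos: [0.6276, 0.1998, 0.1507]
tool_rot: [-3.138, -0.159, 0.0]
contact_force: [-0.1, 2.0, 0.2]
opening: -0.0002
grip_force: 0.7
```

```bash
cat > f.py <<'E'
from h import *
f=[]
for i in range(3): ctrl.get_image("top"); f.append(ctrl.get_obs()["contact_force"])
f=np.array(f); print("Fy",np.round(f@EY,1),"Fx",np.round((f@EX).mean(),1),"Fz",np.round(f[:,2].mean(),1)); st()
E
python3 f.py
```

```text
Fy [0.6 0.  0.1] Fx -0.1 Fz -0.0
t 17.20 TCP fence mm [ 58.1  10.3 140.7] tip z 68.1 toolx yaw 5.80 z [-0.e+00 -3.e-04 -1.e+00] F [ 0.1  0.1 -0.5] open 0.000
```

Call:
{"api": "apply_moves", "payload": {
  "rows": [0,0.001,0,0,0,0,0,0.002,0,0,0,0,0,0.003,0,0,0,0,0,0.004,0,0,0,0,0,0.005,0,0,0,0,0,0.006,0,0,0,0]
}}

```text
t: 17.8
tool_pos: [0.628, 0.1963, 0.1507]
tool_rot: [-3.138, -0.159, -0.0]
contact_force: [0.2, 1.5, -0.1]
opening: -0.0001
grip_force: 0.7
```

```bash
python3 f.py
```

```text
Fy [1.7 0.6 1.2] Fx -0.2 Fz 0.2
t 17.95 TCP fence mm [ 58.    6.8 140.6] tip z 68.0 toolx yaw 5.81 z [-1.e-04 -2.e-04 -1.e+00] F [-1.   1.2 -0.3] open -0.000
```

Call:
{"api": "apply_moves", "payload": {
  "rows": [0,0.001,0,0,0,0,0,0.002,0,0,0,0,0,0.003,0,0,0,0,0,0.004,0,0,0,0]
}}

```text
t: 18.35
tool_pos: [0.6283, 0.1942, 0.1507]
tool_rot: [-3.137, -0.159, -0.0]
contact_force: [-0.4, 3.5, -0.5]
opening: 0.0
grip_force: 1.6
```

```bash
python3 f.py
```

```text
Fy [3.3 2.6 2.7] Fx 0.2 Fz -0.5
t 18.50 TCP fence mm [ 58.1   4.8 140.7] tip z 68.1 toolx yaw 5.81 z [ 2.e-04  4.e-04 -1.e+00] F [-0.7  2.7 -0.2] open -0.000
```

Call:
{"api": "apply_moves", "payload": {
  "rows": [0,0.001,0,0,0,0,0,0.002,0,0,0,0,0,0.003,0,0,0,0]
}}

```text
t: 18.8
tool_pos: [0.6286, 0.1927, 0.151]
tool_rot: [-3.136, -0.159, -0.002]
contact_force: [0.7, 5.6, 0.4]
opening: -0.0002
grip_force: 2.9
```

```bash
python3 f.py; python3 jig2.py
```

```text
Fy [4.9 5.1 4.7] Fx 1.6 Fz -0.0
t 18.95 TCP fence mm [ 58.3   3.3 141. ] tip z 68.4 toolx yaw 5.82 z [ 0.001   0.0014 -1.    ] F [1.8 4.9 0.9] open -0.000
25 33 y -103.0 -12.0; 35 59 y -103.0 -12.0; 45 51 y -104.0 -18.0; 55 13 y -102.0 -45.0; 65 7 y -103.0 -96.0; 75 6 y -101.0 -95.0; 85 9 y -102.0 -93.0; 95 7 y -100.0 -94.0; 
t 19.00 TCP fence mm [ 58.3   3.3 141. ] tip z 68.4 toolx yaw 5.82 z [ 9.0e-04  1.3e-03 -1.0e+00] F [ 0.9  6.1 -0. ] open -0.000
```

The force climbs about 2.5 N per mm to 5 N, which is the pad's spring. I'll back off gently and then lift clear.

Call:
{"api": "apply_moves", "payload": {
  "rows": [0,0.001,0,0,0,0,0,0.001,0,0,0,0,0,0,0,0,0,0,0,-0.001,0,0,0,0,0,-0.002,0,0,0,0,0,-0.003,0,0,0,0,0,-0.005,0,0,0,0,0,-0.01,0,0,0,0,0,-0.03,0,0,0,0,0,-0.07,0,0,0,0,0,-0.1,0,0,0,0,0,-0.15,-0.05,0,0,0,0,-0.15,-0.15,0,0,0,0,-0.15,-0.2,0,0,0,0,-0.15,-0.2,0,0,0]
}}

```text
t: 20.5
tool_pos: [0.6219, 0.2839, 0.28]
tool_rot: [-3.134, -0.161, -0.022]
contact_force: [0.7, 0.2, 0.4]
opening: 0.0005
grip_force: 0.0
```

```bash
python3 jig.py; python3 jig2.py; python3 - <<'E'
from h import *
# lateral edges of the jig and yaw from the top surface, sharp gray edge of pad region
im,d=ctrl.get_image("top"); m=ctrl.camera_model("top"); P=cloud(d,m); X=(P-F0)@EX*1e3; Yy=(P-F0)@EY*1e3; Z=(P[...,2]-.01)*1e3
k=(Z>90)&(Z<106)&(X>12)&(X<112)&(Yy<0)&(Yy>-112)
e=[(x,Yy[k&(abs(X-x)<3)].min(),Yy[k&(abs(X-x)<3)].max()) for x in range(24,100,6)]
e=np.array(e); print(np.degrees(np.arctan(np.polyfit(e[:,0],e[:,1],1)[0])),np.degrees(np.arctan(np.polyfit(e[:,0],e[:,2],1)[0])),e[:,1].mean(),e[:,2].mean())
E
```

```text
top 974 centre [ 59.3 -55.7] size [96.  92.2] ang 1.8
scene 351 centre [ 61.7 -53. ] size [95.7 95.8] ang 0.9
t 20.60 TCP fence mm [ 58.7  93.7 262.7] tip z 190.1 toolx yaw 5.86 z [ 3.4e-03  9.0e-04 -1.0e+00] F [-0.4 -0.6 -1.1] open 0.000
25 86 y -102.0 -11.0; 35 92 y -100.0 -12.0; 45 92 y -101.0 -10.0; 55 90 y -102.0 -11.0; 65 89 y -100.0 -12.0; 75 91 y -101.0 -10.0; 85 86 y -99.0 -10.0; 95 86 y -100.0 -9.0; 
t 20.65 TCP fence mm [ 57.9  93.3 260.3] tip z 187.7 toolx yaw 5.85 z [-4.e-04 -3.e-04 -1.e+00] F [ 0.5 -0.3 -1. ] open -0.000
2.0338618697577355 1.8463354417804119 -100.80902975407649 -10.854544421932529
```

```bash
python3 -c "
from station import ctrl
print(ctrl.finish_job())"
```

```text
the job is handed in; nothing more can be done
None
```

I handed the job in at about 21 s: the jig lies bushes-up about 59 mm beyond the fence, square to it within about 2°, and was left resting on the stop pad after a light press of roughly 5–7 N. The verdict was not returned.

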